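# Shut the polishing-wheel case

## Robot

A 6-joint arm with a two-finger parallel gripper is mounted at the origin on the work surface. World frame = base frame: x ahead of the robot, y to its left, z up, the work surface at z = 0. Lengths are in m, angles in rad, forces in N, time in s.
With the tool pointing down it reaches from about 0.375 to 0.9 m from the base axis. Payload 3.1 kg.
Tool frame: the origin (TCP) lies midway between the tips of the shut fingers; the grasp point (between the pads) lies 19 mm behind it; z points along the fingers, y is the line along which they close (so a half turn about z gives the same grasp; the last joint's range is limited). The gripper opens to 85 mm and grips with 20 to 120 N. Pads are 22 mm wide; open, the fingers measure 114 mm over their backs; the gripper's body (76 mm by 85 mm) begins 54 mm behind the grasp point. The pads swing forward as they close: fully open they stand 13 mm farther back than shut.
Start: joints at [1.095, 0.527, 1.433, -0, 1.181, -0.178], TCP at [0.183, 0.597, 0.231] pointing down, gripper open.
Joint ranges: [-3.08, 3.08], [-0.75, 2.2], [0.22, 2.44], [-1.43, 4.57], [0, 2.65], [-2.85, 2.85]. Speed limits (rad/s): [2.79, 2.79, 3.14, 3.14, 3.14, 3.14].

## Interface

Orientations are given as a unit quaternion [x, y, z, w].
In Python, from station import manip gives the robot as it stands.
- The arm moves only by the tool step_arm, never from a script. Its argument "targets" is text: rows parted by semicolons, each of 4 numbers parted by spaces: the shift along the tool's x, y, z in mm, then the turn about the tool's z in degrees. A call has 1 to 12 rows; each row is the pose to reach, as a shift and turn from the pose commanded when the call began, along the tool's axes at that moment; what a row does not reach only later rows make up. A row lasts 1/10 s, in which the tool goes at most 50 mm and 8.59 degrees, less where a joint would pass 70% of its speed; a pose out of reach is approached as far as the arm can. A call with a gripper value outside its range is refused whole. "gripper" is the closure, from 0 (fully open) to 1 (shut), set as the call begins (left out, the last holds). The fingers move at their own pace and stop on an object; "squeeze" is the grip in N (left out, the last holds). Time passes only in rows, so rows that repeat a pose let the fingers close. It gives the time, the measured TCP pose, the force, the opening and the grip force at its end, in the units of the state.
- manip.sense(): the state, without advancing time (a new reading comes with each control period).
- manip.snapshot(name): name is "side" or "top" or "wrist"; returns the picture (384x512x3 uint8, red, green, blue); there is no depth.
- manip.get_calibration(name): a dict with "fov_y" (degrees; the focal length in pixels is half the picture's height over the tangent of half this angle, whatever the lens; pixels are square), "cx", "cy" (the principal point, pixels), "extrinsics" (4x4, takes a point from camera to world coordinates); the wrist camera has in their place "tool_from_camera" (4x4, takes a point from camera to tool coordinates, whose origin is the TCP and whose axes are the flange's). Camera axes: x right, y down, z forward; pixel columns grow to the right and rows downward; lengths in m; the calibration is good to about 2 mm. A picture is of the moment at which its call begins: read the wrist's pose just before it. get_calibration takes no time and is no camera call.
- manip.sign_off(): hands the job in; it is judged then, once.
Trained networks look in the newest picture that a camera, given by its name, has taken for a name from the list of things; names that differ only in an ending like _2 or _b are one class to them, and where a whole thing is asked for, a point or a joint stands for the part that bears it (a point fixed in the world has none). Each returns a list of dicts, best first, with "p" (0 to 1); they miss things now and then, are a little off and sometimes report something else, mostly with a low value. They report only what shows in the picture. A call takes as long as a camera call.
- manip.recognise(camera, query): "position" ([column, row] in pixels, amid what is visible of it).
- manip.masks_of(camera, query): "pixels" (384x512 bool, what is visible of it) and "position" ([column, row] in pixels, amid what is visible of it).
- manip.mark_of(camera, query): "position" ([column, row] in pixels: a listed point, or the origin of a listed thing).
The state is a dict: "t": time; "q": joint angles; "qd": joint speeds; "tau": joint torques, N m; "tcp_pos": TCP position; "tool_rot": TCP orientation; "force": force on the tool from outside, world axes, zero at the start; "ft_torque": the same for the moment, N m; "finger_gap": opening from 0.0 (shut) to 1.0 (fully open); "gripper_force": force on a finger pad.
Only numpy, scipy, OpenCV 4.12 (cv2) and the standard library are available. Lean on these libraries where they do the work, as an engineer would, in place of code of your own. Each camera call takes 0.05 s, during which the arm holds its last target. There are 200 camera calls.

## Task

The case of polishing wheels stands open with its lid leaning back. Push the lid from behind, up past upright, until its own weight takes it, then stay clear and let it swing down by itself until it comes to rest ajar on its catch. Then press the middle of its front edge down gently, never harder than about 25 N, letting the oil-damped catch give way slowly, until the lid is fully shut and stays shut; back off, and leave the other things on the bench where they are.

Things in the scene. Friction and masses are not known exactly. Their poses are not given: they have to be found in the camera images.
- case: open dark steel case, fixed: 190 deep (x), 260 wide (y), walls 70 high, 4 thick. Origin at the centre of its underside, z up; front = -x side, lid hinged along the +x side. Inside the middle of the front wall is an oil-damped roller catch: at the lid front edge it takes some 8 to 10 N to move and yields slowly (4 to 8 s at 15 N); pressed faster than 1 or 2 mm per s it resists much harder. It pulls home only over the last 1 mm; then a hard stop.
- lid (a joint): lid angle, rad: 0 fully shut, about 0.045 resting ajar on the catch (front edge 8 mm up), 1.57 upright, 1.95 back on its stop. The hinge is stiff and damped: the lid (0.35 to 0.6 kg) stays where it is left near upright and falls by itself only from somewhere between 1.35 and 1.05. It falls in 1.5 to 5 s and is too light to pass the catch. Pushing it over near the free edge takes 1 to 3 N.
- lid_edge (a point): middle of the lid's free (front) edge, on its outer face (the top when shut; the rear when open). The lid is a flat aluminium plate, 194 from hinge to free edge, 264 wide, 6 thick. Axes: x along the plate from free edge to hinge, y along the edge, z out of the outer face. Fully shut, this point is 76 above the bench.
- lid_hinge (a point): middle of the lid's hinge line, 70 mm above the bench at the case's rear upper edge; same axes as lid_edge, x and z turn with the lid, y lies along the hinge line
- compound_bar: a bystander: brick-shaped bar of polishing compound, 30 x 75 x 26, beside the case; origin at the centre of its underside
- watch_case: a bystander: round steel watch case, 40 across, 11 high, on the bench; origin at the centre of its underside
- parts_bowl: a bystander: small steel bowl, 90 across, 40 high; origin under its centre
- oil_jar: a bystander: amber glass jar, 60 across, 90 high; origin under its centre
- hammer: a bystander: bench hammer 200 long, lying on the bench; origin under its middle
- ring_mandrel: a bystander: upright steel ring cone, 48 across its foot, 110 high; origin under its centre
- felt_wheel: a bystander: flat felt wheel, 80 across, 18 high; origin under its centre

How it is judged:
By the outcome, as a careful person would: the job done as asked, in the order asked, and still so for the second after the job is handed in, with the robot touching nothing.
It also fails if it takes over 64 s, if anything falls off the work surface, if the arm or the gripper's body presses on something with over 40 N, if the wrist force passes 120 N, or if a joint passes its speed limit or range.

## Working session

There is one attempt and no reset: what is moved stays moved. The work goes in short steps, Python scripts to look and compute and a tool call to move; the robot and the scene stay as the last step left them, time stands still between calls to the robot, and variables do not carry over. Pictures are saved under pics/ and viewed, at most 10 in all, crops included, and the job is handed in when it is done.

Besides the shell and the picture viewer there is one more tool, called by a JSON object that holds its "api" and its "payload". step_arm: Moves the arm, as the interface text tells. Its arguments: {"type":"object","properties":{"targets":{"type":"string"},"gripper":{"type":"number"},"squeeze":{"type":"number"}},"required":["targets"]}

```bash
mkdir -p pics; ls; python3 - <<'E'
from station import manip
import cv2,numpy as np
s=manip.sense();print(s['t'],s['tcp_pos'],s['tool_rot'],s['force'])
ims=[]
for c in("side","top"):
    im=manip.snapshot(c);cv2.imwrite(f"pics/{c}0.png",im[:,:,::-1])
    k=manip.get_calibration(c);print(c,k['fov_y'],k['cx'],k['cy'],np.round(k['extrinsics'],3).tolist())
    for n in("case","lid_edge","lid_hinge","compound_bar","watch_case","parts_bowl","oil_jar","hammer","ring_mandrel","felt_wheel"):
        r=manip.mark_of(c,n);print(c,n,[(np.round(d['position']).tolist(),round(d['p'],2)) for d in r[:2]])
print(manip.get_calibration("wrist"))
E
```

```text
pics
0.0 [0.18300334 0.59684627 0.23032749] [ 1.48360494e-01  9.88932734e-01 -1.04048304e-03 -3.58057607e-04] [ 0.53083135 -0.23444488 -0.29473502]
side 50.99700738423738 257.6895472503164 193.11968011968804 [[-0.581, 0.564, -0.587, 1.148], [0.814, 0.408, -0.414, 0.387], [0.006, -0.718, -0.696, 0.805], [0.0, 0.0, 0.0, 1.0]]
side case [([259.0, 225.0], 0.8), ([138.0, 206.0], 0.45)]
side lid_edge [([305.0, 186.0], 0.75), ([208.0, 207.0], 0.26)]
side lid_hinge [([285.0, 234.0], 0.83)]
side compound_bar [([256.0, 186.0], 0.6)]
side watch_case [([410.0, 282.0], 0.58), ([210.0, 205.0], 0.53)]
side parts_bowl [([371.0, 313.0], 0.67)]
side oil_jar [([136.0, 211.0], 0.8)]
side hammer [([182.0, 148.0], 0.95)]
side ring_mandrel [([412.0, 280.0], 0.93)]
side felt_wheel [([292.0, 288.0], 0.6)]
top 54.05195971842892 250.19062051032464 195.0529523243769 [[0.061, -0.973, 0.222, 0.327], [-0.998, -0.061, 0.006, -0.046], [0.008, -0.222, -0.975, 1.116], [0.0, 0.0, 0.0, 1.0]]
top case [([239.0, 199.0], 0.9)]
top lid_edge [([183.0, 152.0], 0.75), ([239.0, 198.0], 0.32)]
top lid_hinge [([208.0, 180.0], 0.86)]
top compound_bar [([182.0, 153.0], 0.74), ([275.0, 241.0], 0.71)]
top watch_case [([292.0, 189.0], 0.4)]
top parts_bowl [([128.0, 173.0], 0.89)]
top oil_jar [([344.0, 158.0], 0.65)]
top hammer [([374.0, 248.0], 0.61)]
top ring_mandrel [([108.0, 217.0], 0.74), ([207.0, 180.0], 0.23)]
top felt_wheel [([190.0, 157.0], 0.43)]
{'fov_y': 69.75988207826568, 'cx': 252.45927574938634, 'cy': 190.17653290456926, 'tool_from_camera': array([[ 5.71410736e-04, -9.63317151e-01, -2.68364938e-01,
         6.86688335e-02],
       [ 9.99999110e-01,  8.73892274e-04, -1.00767705e-03,
         7.44201371e-04],
       [ 1.20523463e-03, -2.68364124e-01,  9.63316793e-01,
        -1.41258537e-01],
       [ 0.00000000e+00,  0.00000000e+00,  0.00000000e+00,
         1.00000000e+00]])}
```

View pics/side0.png

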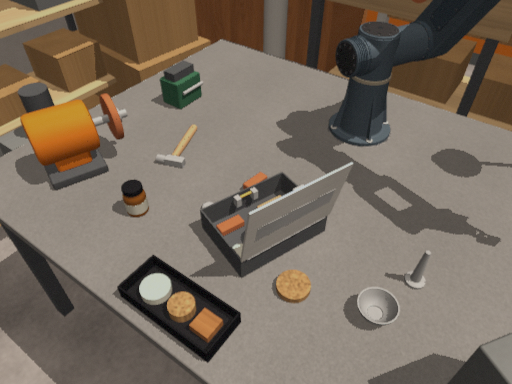

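View pics/top0.png

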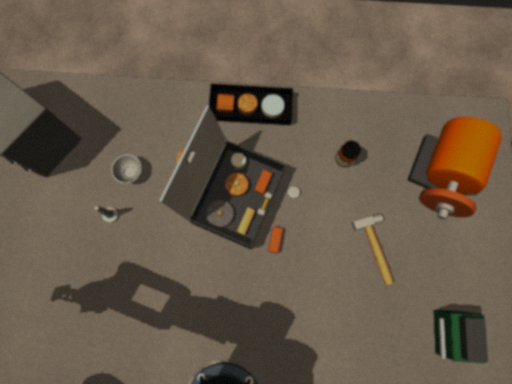

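```bash
cat > h.py <<'E'
from station import manip
import cv2,numpy as np
from scipy.optimize import minimize
from scipy.spatial.transform import Rotation as R
def cam(c):
    k=manip.get_calibration(c);f=192/np.tan(np.radians(k['fov_y']/2));T=np.linalg.inv(k['extrinsics'])
    def pr(P):
        q=np.atleast_2d(P)@T[:3,:3].T+T[:3,3];return np.c_[k['cx']+f*q[:,0]/q[:,2],k['cy']+f*q[:,1]/q[:,2]]
    def back(uv,z):
        E=k['extrinsics'];d=E[:3,:3]@np.array([(uv[0]-k['cx'])/f,(uv[1]-k['cy'])/f,1]);return E[:3,3]+d*(z-E[2,3])/d[2]
    return pr,back
CAM={c:cam(c) for c in("side","top")}
def world(p,P):
    c,s=np.cos(p[2]),np.sin(p[2]);P=np.atleast_2d(P);return np.c_[p[0]+c*P[:,0]-s*P[:,1],p[1]+s*P[:,0]+c*P[:,1],P[:,2]]
def lid(a,r,y,h):  # r from hinge along plate, h above hinge plane (outer +)
    return np.c_[.097-r*np.cos(a)+h*np.sin(a)*1.,y,.07+r*np.sin(a)+h*np.cos(a)]
E
python3 - <<'E'
from h import *
M={};mk={}
for c in CAM:
    manip.snapshot(c)
    for n in("lid","case"):
        try: r=manip.masks_of(c,n)
        except Exception as e: print(e);r=[]
        print(c,n,[(x['p'],x['pixels'].sum(),x['position']) for x in r[:3]])
        if r: M[c,n]=r[0]['pixels']
    for n in("case","lid_edge","lid_hinge"): mk[c,n]=np.array(manip.mark_of(c,n)[0]['position'])
g=np.array([(r,y,h) for r in(0,.194) for y in(-.132,.132) for h in(0,.006)])
def fill(pts):
    im=np.zeros((384,512),np.uint8);cv2.fillConvexPoly(im,cv2.convexHull(np.round(pts*16).astype(np.int32)),1,shift=4);return im>0
def cost(p,full=False):
    J=0;out=[]
    L=world(p,lid(p[3],g[:,0],g[:,1],g[:,2]))
    for c,(pr,_) in CAM.items():
        for n,P in(("case",[[0,0,0]]),("lid_hinge",[[.097,0,.07]]),("lid_edge",lid(p[3],.194,0,.006))):
            e=pr(world(p,P))[0]-mk[c,n];out.append((c,n,np.round(e,1)));J+=np.sqrt(1+(e@e)/4)*.02
        if (c,"lid") in M:
            a=fill(pr(L));b=M[c,"lid"];i=(a&b).sum()/(a|b).sum();J+=2*(1-i);out.append((c,i))
    return (J,out) if full else J
b=CAM["top"][1];o=b(mk["top","case"],0);h=b(mk["top","lid_hinge"],.07);yaw=np.arctan2(h[1]-o[1],h[0]-o[0])
print(o,h,yaw)
best=min((minimize(cost,[o[0],o[1],yaw+d,a],method="Nelder-Mead",options=dict(initial_simplex=np.array([o[0],o[1],yaw+d,a])+np.vstack([np.zeros(4),np.diag([.01,.01,.1,.1])]),maxiter=400)) for d in(-.2,0,.2) for a in(1.6,1.9)),key=lambda r:r.fun)
p=best.x;print(p,cost(p,True));np.save("p.npy",p)
print("edge",world(p,lid(p[3],.194,0,.006)),"hinge",world(p,[[.097,0,.07]]),"front",world(p,[[-.097,0,.076]]))
for n,z in(("felt_wheel",0),("parts_bowl",0),("ring_mandrel",0),("compound_bar",0)):
  for c in CAM:
    for d in manip.mark_of(c,n)[:2]: print(n,c,round(d['p'],2),CAM[c][1](d['position'],z).round(3))
for c in CAM:
    im=manip.snapshot(c)[:,:,::-1].copy()
    cv2.polylines(im,[cv2.convexHull(np.round(CAM[c][0](world(p,lid(p[3],g[:,0],g[:,1],g[:,2])))).astype(np.int32))],True,(0,255,0))
    fl=world(p,[[sx*.095,sy*.13,z] for z in(0,.07) for sx,sy in((1,1),(1,-1),(-1,-1),(-1,1))]);
    cv2.polylines(im,[np.round(CAM[c][0](fl[4:])).astype(np.int32)],True,(0,0,255))
    cv2.imwrite(f"pics/{c}1.png",cv2.resize(im[100:300,100:370],None,fx=2,fy=2))
a,b_=[cv2.imread(f"pics/{c}1.png") for c in CAM];cv2.imwrite("pics/fit.png",cv2.resize(np.hstack([a,b_]),(800,296)))
E
```

```text
side lid [(0.87, np.int64(4359), [288.1, 213.3])]
side case []
top lid [(0.56, np.int64(3329), [192.0, 166.5])]
top case [(0.64, np.int64(9532), [223.1, 189.2])]
[ 0.56633616 -0.00586756  0.        ] [0.60639375 0.07290209 0.07      ] 1.1003393167246758
[ 0.57151119 -0.00494576  1.23219601  1.75685743] (np.float64(0.42296963566367657), [('side', 'case', array([2.8, 1.5])), ('side', 'lid_hinge', array([-1.5,  2.5])), ('side', 'lid_edge', array([ 3.8, -0.7])), ('side', np.float64(0.9484921857803214)), ('top', 'case', array([-0.2, -1.7])), ('top', 'lid_hinge', array([-4.8,  0.6])), ('top', 'lid_edge', array([-0. , -0.6])), ('top', np.float64(0.9483300028546959))])
edge [[0.61761082 0.12595852 0.25954172]] hinge [[0.60373141 0.08654663 0.07      ]] front [[ 0.53929097 -0.09643815  0.076     ]]
felt_wheel side 0.65 [0.685 0.151 0.   ]
felt_wheel top 0.48 [0.691 0.159 0.   ]
parts_bowl side 0.87 [0.633 0.337 0.   ]
parts_bowl top 0.64 [0.634 0.333 0.   ]
ring_mandrel side 0.67 [0.492 0.378 0.   ]
ring_mandrel side 0.48 [0.369 0.007 0.   ]
ring_mandrel top 0.62 [0.49  0.377 0.   ]
compound_bar side 0.73 [ 0.446 -0.119 -0.   ]
compound_bar side 0.32 [ 0.573 -0.004  0.   ]
compound_bar top 0.85 [ 0.453 -0.121  0.   ]
compound_bar top 0.55 [ 0.6   -0.162  0.   ]
```

View pics/fit.png

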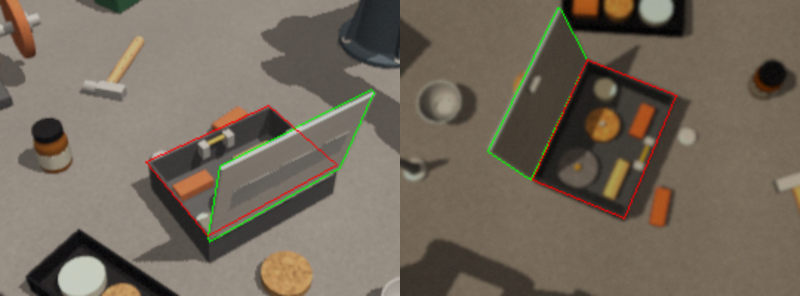

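{"api": "step_arm", "payload": {"targets": "-20 -8 0 0;-60 -25 0 0;-105 -45 0 0;-150 -64 0 0;-195 -83 2 0;-240 -102 4 0;-285 -121 6 0;-330 -140 8 0;-375 -160 8 0;-420 -179 8 0;-465 -198 8 0;-500 -213 8 0", "gripper": 1, "squeeze": 20}}

```text
t: 3.4
tcp_pos: [0.6012, 0.2449, 0.2234]
tool_rot: [0.149, 0.989, 0.0, 0.001]
force: [0.3, 0.7, 0.7]
finger_gap: 0.003
gripper_force: 0.0
```

{"api": "step_arm", "payload": {"targets": "-25 -11 0 0;-45 -19 0 0;-56 -24 0 0;-60 -25 0 0;-60 -25 0 0"}}

```text
t: 3.9
tcp_pos: [0.6486, 0.2058, 0.2232]
tool_rot: [0.148, 0.989, 0.0, -0.0]
force: [-0.0, -0.4, 0.1]
finger_gap: -0.0
gripper_force: 0.0
```

{"api": "step_arm", "payload": {"targets": "0 -15 0 0;0 -30 0 0;0 -42 0 0;0 -50 0 0;0 -56 0 0;0 -62 0 0;0 -68 0 0;0 -74 0 0;0 -80 0 0;0 -86 0 0;0 -92 0 0;0 -98 0 0"}}

```text
t: 5.1
tcp_pos: [0.6198, 0.1127, 0.2254]
tool_rot: [0.148, 0.989, 0.001, 0.0]
force: [-4.3, 3.9, 11.4]
finger_gap: -0.005
gripper_force: 6.5
```

{"api": "step_arm", "payload": {"targets": "0 -6 0 0;0 -12 0 0;0 -18 0 0;0 -24 0 0;0 -30 0 0;0 -36 0 0;0 -40 0 0;0 -44 0 0;0 -48 0 0"}}

```text
t: 6.0
tcp_pos: [0.6059, 0.0656, 0.2228]
tool_rot: [0.148, 0.989, -0.0, -0.0]
force: [0.6, 0.7, -0.1]
finger_gap: 0.0
gripper_force: 0.3
```

```bash
cat >> h.py <<'E'
g=np.array([(r,y,h) for r in(0,.194) for y in(-.132,.132) for h in(0,.006)])
def fill(pts):
    im=np.zeros((384,512),np.uint8);cv2.fillConvexPoly(im,cv2.convexHull(np.round(pts*16).astype(np.int32)),1,shift=4);return im>0
def angle(cams=("side","top"),lo=0,hi=1.95,save=None):
    p=np.load("p.npy");A=np.arange(lo,hi,.01);S=np.zeros(len(A))
    for c in cams:
        im=manip.snapshot(c)
        if save: cv2.imwrite(f"pics/{save}_{c}.png",im[:,:,::-1])
        r=manip.masks_of(c,"lid")
        if not r: print("none",c);continue
        b=r[0]['pixels']
        I=[(lambda a:(a&b).sum()/(a|b).sum())(fill(CAM[c][0](world(p,lid(x,g[:,0],g[:,1],g[:,2]))))) for x in A]
        e=manip.mark_of(c,"lid_edge");E=[np.linalg.norm(CAM[c][0](world(p,lid(x,.194,0,.006)))[0]-e[0]['position']) for x in A] if e else [0]
        print(c,"mask",A[np.argmax(I)].round(2),max(I).round(2),"mark",A[np.argmin(E)].round(2) if e else None,round(min(E),1))
E
python3 - <<'E'
from h import *
s=manip.sense();print(s['t'],s['tcp_pos'],s['force']);angle()
E
```

```text
6.0 [0.60588071 0.06563682 0.22284565] [ 0.57927112  0.71652769 -0.06794077]
side mask 1.35 0.9 mark 1.32 3.7
top mask 1.32 0.32 mark 1.28 0.6
```

{"api": "step_arm", "payload": {"targets": "0 -4 0 0;0 -8 0 0;0 -12 0 0;0 -16 0 0;0 -18 0 0"}}

```text
t: 6.8
tcp_pos: [0.6006, 0.0482, 0.2234]
tool_rot: [0.149, 0.989, -0.0, 0.0]
force: [-0.3, 0.0, 0.5]
finger_gap: 0.002
gripper_force: 0.1
```

```bash
python3 - <<'E'
from h import *
s=manip.sense();print(s['t'],s['tcp_pos'],s['force']);angle(("side",));angle(("side",))
E
```

```text
6.8 [0.60060809 0.04823009 0.22337424] [-0.28376758  0.02436114  0.49911787]
side mask 1.26 0.91 mark 1.22 0.5
side mask 1.25 0.92 mark 1.23 0.3
```

{"api": "step_arm", "payload": {"targets": "0 -4 0 0;0 -8 0 0;0 -12 0 0;0 -14 0 0;0 -14 0 0;0 -14 0 0"}}

```text
t: 7.7
tcp_pos: [0.5966, 0.0353, 0.2233]
tool_rot: [0.148, 0.989, 0.0, 0.0]
force: [0.1, 0.3, -0.5]
finger_gap: -0.001
gripper_force: 0.0
```

```bash
python3 - <<'E'
from h import *
s=manip.sense();print(s['t'],s['tcp_pos'],s['force']);angle(("side",));angle(("side",))
E
```

```text
7.7 [0.59663306 0.03533281 0.22333397] [ 0.11954668  0.29090007 -0.45921438]
side mask 0.0 0.0 mark 1.11 0.4
side mask 1.12 0.91 mark 1.09 2.2
```

{"api": "step_arm", "payload": {"targets": "0 0 0 0;0 0 0 0;0 0 0 0;0 0 0 0"}}

```text
t: 8.4
tcp_pos: [0.5966, 0.0355, 0.2233]
tool_rot: [0.148, 0.989, -0.0, -0.0]
force: [-0.4, -0.5, -0.1]
finger_gap: 0.001
gripper_force: 0.0
```

```bash
python3 - <<'E'
from h import *
angle(("side",))
E
```

```text
side mask 0.92 0.89 mark 0.85 0.7
```

{"api": "step_arm", "payload": {"targets": "0 8 -15 0;0 15 -40 0;0 15 -60 0;0 15 -80 0;0 15 -80 0;0 15 -80 0;0 15 -80 0;0 15 -80 0;0 15 -80 0;0 15 -80 0;0 15 -80 0;0 15 -80 0"}}

```text
t: 9.75
tcp_pos: [0.601, 0.0498, 0.3032]
tool_rot: [0.148, 0.989, -0.0, -0.0]
force: [-0.0, 0.4, 0.3]
finger_gap: -0.002
gripper_force: 0.0
```

```bash
python3 - <<'E'
from h import *
s=manip.sense();print(s['t'],s['tcp_pos'],s['force'])
angle(("side","top"))
E
```

```text
9.75 [0.6010396  0.04980156 0.30318977] [-0.0389507   0.40823201  0.27272931]
side mask 0.03 0.98 mark 0.02 0.8
top mask 0.0 0.87 mark 0.0 2.0
```

{"api": "step_arm", "payload": {"targets": "3 -30 0 0;6 -60 10 0;9 -90 30 0;12 -120 60 0;14 -140 90 0;15 -150 120 0;15 -150 150 0;15 -150 170 0;15 -150 180 0;15 -150 180 0"}}

```text
t: 11.05
tcp_pos: [0.5421, -0.089, 0.1222]
tool_rot: [0.148, 0.989, 0.0, -0.001]
force: [-0.6, 0.1, -0.4]
finger_gap: -0.001
gripper_force: 0.0
```

```bash
python3 - <<'E'
from h import *
s=manip.sense();print(s['t'],s['tcp_pos'],s['force'])
angle(("side","top"),save="ajar")
p=np.load("p.npy")
a,b=[cv2.imread(f"pics/ajar_{c}.png") for c in CAM]
cv2.imwrite("pics/ajar.png",cv2.resize(np.hstack([a[130:280,160:360],b[100:250,170:370]]),(800,300)))
print("goal",world(p,lid(.04,.187,0,.006)))
E
```

```text
11.05 [ 0.54208172 -0.08896332  0.12219787] [-0.55626128  0.13698361 -0.44305932]
side mask 0.03 0.97 mark 0.06 0.4
top mask 1.12 0.46 mark None 0
goal [[ 0.54174553 -0.08946821  0.08347321]]
```

View pics/ajar.png

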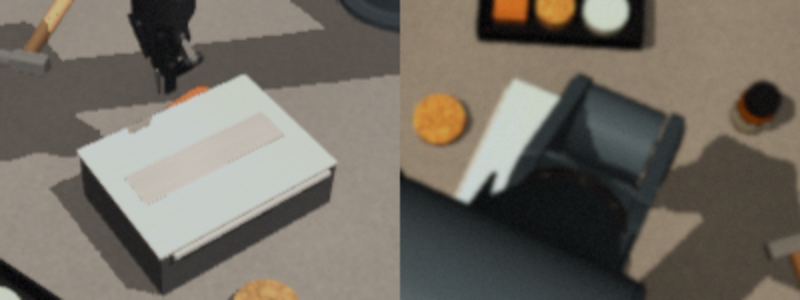

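The lid rests ajar and flat, with the fingertips (about 165,90 in the left crop) above the middle of its front edge. Next I'll press slowly.

{"api": "step_arm", "payload": {"targets": "0 0 8 0;0 0 18 0;0 0 26 0;0 0 31 0;0 0 33 0;0 0 34 0;0 0 35 0;0 0 35.5 0;0 0 36 0;0 0 36.5 0"}}

```text
t: 12.35
tcp_pos: [0.5428, -0.0892, 0.087]
tool_rot: [0.148, 0.989, -0.0, 0.0]
force: [0.3, 0.6, 0.2]
finger_gap: 0.004
gripper_force: 0.0
```

{"api": "step_arm", "payload": {"targets": "0 0 0.3 0;0 0 0.6 0;0 0 0.9 0;0 0 1.2 0;0 0 1.5 0;0 0 1.8 0;0 0 2.1 0;0 0 2.4 0;0 0 2.6 0;0 0 2.8 0"}}

```text
t: 13.35
tcp_pos: [0.5427, -0.0892, 0.0843]
tool_rot: [0.148, 0.989, -0.0, 0.0]
force: [-0.5, 0.1, 3.7]
finger_gap: 0.0
gripper_force: 1.8
```

{"api": "step_arm", "payload": {"targets": "0 0 0.1 0;0 0 0.2 0;0 0 0.3 0;0 0 0.4 0;0 0 0.5 0;0 0 0.6 0;0 0 0.7 0;0 0 0.8 0"}}

```text
t: 14.15
tcp_pos: [0.5427, -0.0892, 0.084]
tool_rot: [0.148, 0.989, -0.0, 0.0]
force: [-1.1, 1.3, 10.0]
finger_gap: -0.001
gripper_force: 4.4
```

{"api": "step_arm", "payload": {"targets": "0 0 0.1 0;0 0 0.2 0;0 0 0.3 0;0 0 0.4 0;0 0 0.5 0;0 0 0.6 0;0 0 0.7 0;0 0 0.8 0"}}

```text
t: 14.95
tcp_pos: [0.5427, -0.0893, 0.0838]
tool_rot: [0.148, 0.989, -0.0, 0.0]
force: [-2.6, 0.5, 12.2]
finger_gap: 0.002
gripper_force: 6.2
```

{"api": "step_arm", "payload": {"targets": "0 0 0.1 0;0 0 0.2 0;0 0 0.3 0;0 0 0.4 0;0 0 0.5 0;0 0 0.6 0;0 0 0.7 0;0 0 0.8 0;0 0 0.9 0;0 0 1 0"}}

```text
t: 15.95
tcp_pos: [0.5427, -0.0893, 0.0832]
tool_rot: [0.148, 0.989, -0.0, 0.0]
force: [-3.7, 1.1, 15.3]
finger_gap: 0.003
gripper_force: 7.4
```

{"api": "step_arm", "payload": {"targets": "0 0 0.1 0;0 0 0.2 0;0 0 0.3 0;0 0 0.4 0;0 0 0.5 0;0 0 0.6 0;0 0 0.7 0;0 0 0.8 0;0 0 0.9 0;0 0 1 0"}}

```text
t: 16.95
tcp_pos: [0.5427, -0.0893, 0.082]
tool_rot: [0.148, 0.989, -0.0, 0.0]
force: [-2.8, 0.9, 13.6]
finger_gap: -0.001
gripper_force: 6.5
```

{"api": "step_arm", "payload": {"targets": "0 0 0.1 0;0 0 0.2 0;0 0 0.3 0;0 0 0.4 0;0 0 0.5 0;0 0 0.6 0;0 0 0.7 0;0 0 0.8 0;0 0 0.9 0;0 0 1 0;0 0 1.1 0;0 0 1.2 0"}}

```text
t: 18.15
tcp_pos: [0.5426, -0.0894, 0.0795]
tool_rot: [0.148, 0.989, -0.0, 0.0]
force: [-1.5, -0.9, 4.2]
finger_gap: -0.002
gripper_force: 2.1
```

{"api": "step_arm", "payload": {"targets": "0 0 0.1 0;0 0 0.2 0;0 0 0.3 0;0 0 0.4 0;0 0 0.5 0;0 0 0.6 0;0 0 0.7 0;0 0 0.8 0;0 0 0.9 0;0 0 1 0;0 0 1.1 0;0 0 1.2 0"}}

```text
t: 19.35
tcp_pos: [0.5426, -0.089, 0.0779]
tool_rot: [0.148, 0.989, 0.0, -0.0]
force: [0.2, 0.0, -0.3]
finger_gap: -0.005
gripper_force: 0.1
```

{"api": "step_arm", "payload": {"targets": "0 0 0.1 0;0 0 0.2 0;0 0 0.3 0;0 0 0.4 0;0 0 0.5 0;0 0 0.6 0;0 0 0.7 0;0 0 0.8 0;0 0 0.9 0;0 0 1 0"}}

```text
t: 20.35
tcp_pos: [0.5427, -0.0892, 0.077]
tool_rot: [0.148, 0.989, -0.0, -0.0]
force: [-0.2, 1.1, -0.2]
finger_gap: -0.002
gripper_force: 0.0
```

{"api": "step_arm", "payload": {"targets": "0 0 0.1 0;0 0 0.2 0;0 0 0.3 0;0 0 0.4 0;0 0 0.5 0;0 0 0.6 0;0 0 0.7 0;0 0 0.8 0"}}

```text
t: 21.15
tcp_pos: [0.5427, -0.0892, 0.0762]
tool_rot: [0.148, 0.989, -0.0, 0.0]
force: [0.4, -0.1, -0.4]
finger_gap: 0.002
gripper_force: 0.0
```

{"api": "step_arm", "payload": {"targets": "0 0 0.1 0;0 0 0.2 0;0 0 0.3 0;0 0 0.4 0;0 0 0.5 0;0 0 0.6 0;0 0 0.7 0;0 0 0.8 0"}}

```text
t: 21.95
tcp_pos: [0.5427, -0.0892, 0.076]
tool_rot: [0.148, 0.989, -0.0, 0.0]
force: [-0.4, 0.4, 8.5]
finger_gap: 0.001
gripper_force: 3.6
```

Contact with the stop is at z = 0.076, which is fully shut. I'll add a little more press to confirm, then back off.

{"api": "step_arm", "payload": {"targets": "0 0 0.1 0;0 0 0.2 0;0 0 0.3 0;0 0 0.4 0;0 0 0.4 0;0 0 0.4 0"}}

```text
t: 22.55
tcp_pos: [0.5427, -0.0892, 0.076]
tool_rot: [0.148, 0.989, -0.0, 0.0]
force: [-1.7, 1.0, 9.1]
finger_gap: 0.003
gripper_force: 4.5
```

{"api": "step_arm", "payload": {"targets": "0 0 -1 0;0 0 -3 0;0 0 -8 0;0 0 -18 0;0 0 -35 0;0 0 -60 0;0 0 -90 0;0 0 -120 0;0 -20 -140 0;0 -50 -150 0;0 -80 -150 0;0 -80 -150 0"}}

```text
t: 23.75
tcp_pos: [0.519, -0.1688, 0.2264]
tool_rot: [0.15, 0.989, -0.001, 0.001]
force: [0.3, 0.7, 0.0]
finger_gap: 0.002
gripper_force: 0.0
```

```bash
python3 - <<'E'
from h import *
s=manip.sense();print(s['t'],s['tcp_pos'],s['force'])
angle(("side","top"),hi=.3,save="end")
a,b=[cv2.imread(f"pics/end_{c}.png") for c in CAM]
cv2.imwrite("pics/end.png",cv2.resize(np.hstack([a[130:280,160:360],b[100:250,170:370]]),(800,300)))
E
```

```text
23.75 [ 0.5190479  -0.16882136  0.2263799 ] [0.30651468 0.70079651 0.01348365]
side mask 0.0 0.97 mark 0.01 2.8
top mask 0.29 0.78 mark 0.0 2.5
```

View pics/end.png

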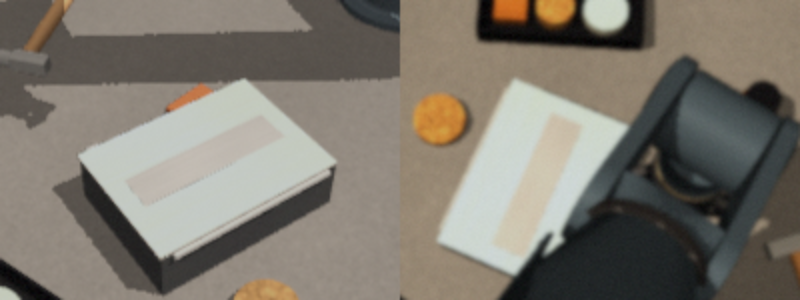

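The lid's front edge has dropped about 5 px in the crop (its corner is now at 80,157) and it stays down after release. The bystanders in view are where they were.

```bash
python3 -c "
from station import manip
print(manip.sign_off())"
```

```text
the job is handed in; nothing more can be done
None
```

I pushed the lid past upright, let it fall by itself onto its catch, then pressed it shut (highest force read between moves about 15 N), and it stayed shut after I backed off; the job was handed in at about 24 s, and nothing in the last pictures I viewed (crops around the case) had moved.

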